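Hold the slotted angle against the fixture's fence while the nuts go on

ROBOT

A 6-joint arm with a two-finger parallel gripper is mounted at the origin on the work surface. World frame = base frame: x ahead of the robot, y to its left, z up, the work surface at z = 0. Lengths are in m, angles in degrees, forces in N, time in s.
With the tool pointing down it reaches from about 0.325 to 0.775 m from the base axis. Payload 5.5 kg.
Tool frame: the origin (TCP) lies on the centre line of the jaws, within the pads' length; the fingertips stand 17 mm ahead of it and the grasp point (between the pads) lies 2 mm behind it; z points along the fingers, x is the direction in which the jaws open and shut, and the axes are right-handed (so a half turn about z gives the same grasp; the last joint's range is limited). The gripper opens to 85 mm and grips with 20 to 120 N. Pads are 22 mm wide; open, the fingers measure 114 mm over their backs; the gripper's body (76 mm by 85 mm) begins 54 mm behind the grasp point. The pads swing forward as they close: fully open they stand 13 mm farther back than shut.
Start: joints at [-79.509, 5.22, 70.514, -0, 104.267, -3.249], TCP at [0.143, -0.583, 0.248] pointing down, gripper open.
Joint ranges: [-164.24, 164.24], [-49.07, 125.15], [9.68, 141.18], [-86.29, 266.29], [3.28, 154.24], [-151.56, 151.56]. Speed limits (degrees/s): [147.25, 147.25, 172.46, 180, 180, 180].

INTERFACE

Orientations are given as [roll, pitch, yaw] about the fixed x, y, z axes, in that order (R = Rz(yaw) Ry(pitch) Rx(roll)).
In Python, from station import manip gives the robot as it stands.
- The arm moves only by the tool move_arm, never from a script. Its argument "increments" is a list of rows, each an object with "delta_pos": the shift along the world's x, y, z in units of 0.25 m (1.0 is 0.25 m), a list of three; "rotation": the turn, a rotation vector about the world's x, y, z in units of 0.1 rad (1.0 is 0.1 rad), a list of three. In form: [{"delta_pos": [x, y, z], "rotation": [rx, ry, rz]}, ...]. A call has 1 to 12 rows; each row shifts and turns the pose as measured when the row begins; what a row does not reach is not made up. A row lasts 1/10 s, in which the tool goes at most 50 mm and 8.59 degrees, less where a joint would pass 70% of its speed; a pose out of reach is approached as far as the arm can. A call with a number of a shift or a turn outside -1 to 1 is refused whole. A call with a gripper value outside its range is refused whole. "jaw" is the gripper command: -1 is shut, 1 is fully open, values between are in proportion, set as the call begins (left out, the last holds). The fingers move at their own pace and stop on an object; "force" is the grip in N (left out, the last holds). Time passes only in rows, so rows that do not move let the fingers close. It gives the time, the measured TCP pose, the force and the opening at its end, in the units of the state.
- manip.state(): the state, without advancing time (a new reading comes with each control period).
- manip.camera(name): name is "scene" or "top" or "wrist"; returns a dict with "pixels" (420x560x3 uint8, red, green, blue), "intrinsics" (3x3 intrinsics, pixels), "R" (3x3) and "t" (3): a world point X has camera coordinates R X + t; the wrist camera has in their place "T_tool_cam" (4x4, takes a point from camera to tool coordinates, whose origin is the TCP and whose axes are the tool frame's). Camera axes: x right, y down, z forward; pixel columns grow to the right and rows downward; lengths in m; the calibration is good to about 2 mm. A picture is of the moment at which its call begins: read the wrist's pose just before it. There is no depth.
- manip.sign_off(): hands the job in, once; it reports no verdict.
Trained networks look in a picture, given as the dict that the camera call returned (one of the last four; its "shot" number tells which), for a name from the list of things; names that differ only in an ending like _2 or _b are one class to them, and where a whole thing is asked for, a point or a joint stands for the part that bears it (a point fixed in the world has none). Each returns a list of dicts, best first, with "score" (0 to 1); they miss things now and then, are a little off and sometimes report something else, mostly with a low value. They report only what shows in the picture. A call takes as long as a camera call. They do not tell look-alikes from the thing itself.
- manip.spot_in(picture, query): "position" ([column, row] in pixels, amid what is visible of it).
- manip.regions_of(picture, query): "mask" (420x560 bool, what is visible of it) and "position" ([column, row] in pixels, amid what is visible of it).
- manip.pinpoint(picture, query): "position" ([column, row] in pixels: a listed point, or the origin of a listed thing).
The state is a dict: "time": time; "joint_positions": joint angles; "joint_vel": joint speeds; "joint_torque": joint torques, N m; "tool_pos": TCP position; "ee_rot": TCP orientation; "force": force on the tool from outside, world axes, zero at the start; "moment": the same for the moment, N m; "width": finger opening in m.
Only numpy, scipy, OpenCV 4.12 (cv2) and the standard library are available. Lean on these libraries where they do the work, as an engineer would, in place of code of your own. Each camera call takes 0.05 s, during which the arm holds its last target.

TASK

Be my third hand at the weld fixture: pick up the aluminium angle with the two long slots, lower it over the fixture's two studs with the back of its upright leg towards the fence until its foot rests flat on the plate, then ease it along the slots until that back bears squarely on the fence. Keep hold of it and finish while still pushing it against the fence with a steady 10 N or so, never ramming it, because I will run the nuts down while you hold; do not let go at the end. Leave the other angle and the loose nuts where they are.

Things in the scene. Friction and masses are not known exactly. Their poses are not given: they have to be found in the camera images.
- slotted_angle: The part: bare aluminium L-section, 110 mm wide (y), 10 mm thick, about 0.4 kg, standing on its foot. Origin: centre of the foot's underside. Foot: x -37.5 to +37.5 mm, z 0 to 10 mm. The upright leg rises from the foot's +x edge: x +27.5 to +37.5 mm, full width, top at z = 85 mm; grip it from above across its 10 mm. +x points out of the leg's back (heel face), which goes to the fence.
- leg_top (a point): Middle of the top edge of the part's leg: part frame x = +32.5, y = 0, z = 85 mm.
- slot_left (a point): Centre of one slot, at the foot's underside: part frame x = -6, y = +32 mm. The slot goes through the foot, 34 mm long (along x) by 14 mm wide (along y), ends rounded.
- slot_right (a point): Centre of the other, equal slot: part frame x = -6, y = -32 mm.
- heel_left (a point): Point on the part's heel face (back of the leg) at its +y end: part frame x = +37.5, y = +55, z = 12 mm.
- heel_right (a point): Point on the part's heel face at its -y end: part frame x = +37.5, y = -55, z = 12 mm.
- jig: The weld fixture, bolted to the bench: steel plate 200 mm (x) by 220 mm (y), 15 mm thick, top at z = 15 mm. Origin: centre of its underside. Studs at x = +10, y = +32 and -32 mm; fence face at x = +60 mm. The part seated against the fence has its origin here at x = +22.5, y = 0 (2 mm play either way), z = 15 mm; with the studs mid-slot at x = +16, 6.5 mm short of the fence.
- stud_left (a point): Tip of one stud: fixture frame x = +10, y = +32, z = 45 mm. An upright M10 threaded stud, 10 mm thick, coned tip, standing 30 mm out of the plate.
- stud_right (a point): Tip of the other, equal stud: fixture frame x = +10, y = -32, z = 45 mm.
- fence: The fence: straight rigid steel bar 25 mm (x) by 200 mm (y) by 40 mm high, screwed to the fixture plate along the studs' +x side, turned and moved with it. Origin: centre of its underside, on the plate's top at the fixture's x = +72.5 mm. Its working face looks to -x, 12.5 mm from its origin; its top is 40 mm above the plate, so fingers behind the leg must stay above that.
- short_angle: Bystander: a shorter piece of the same L-section, 70 mm wide, with one round hole in its foot and no slots; origin and axes as for the slotted angle.
- nut_a: Bystander: loose flange nut, 21 mm across, 10.5 mm high, lying on the fixture plate near its edge away from the fence. Origin: centre of its underside.
- nut_b: Bystander: a second nut like it.
Mind the look-alikes: they are no part of the job. Leave any turquoise or yellow look-alike of the slotted_angle alone.

How it is judged (in metres and radians):
On the way:
1. the slotted angle sits over both studs with its foot flat on the fixture plate (z of slotted_angle in the frame of jig between 0.013 and 0.017 m and angle between slotted_angle's own z axis and vertical below 0.035 rad and y of slotted_angle in the frame of jig between -0.006 and 0.006 m and x of slotted_angle in the frame of jig between 0.002 and 0.026 m), for 0.2 s.
At the end, for the whole second after the job is handed in: Through the last second, robot still holding: slotted angle over both studs, foot flat on the plate (within 2 mm, 2 degrees), both heel ends within 2.5 mm of the fence face, contact force on the fence (push and rubbing together) 4 to 22 N, fingers bearing on it, at rest (all of step 1 and x of each of heel_left, heel_right in the frame of jig above 0.0575 m and contact force between slotted_angle and fence between 4 and 22 N and contact force between the fingers and slotted_angle above 3 N and linear speed of slotted_angle below 0.01 m/s); the arm keeps its last pose, push and grip.
It fails at once if the angle is rammed into the fence (over 50 N) (contact force between slotted_angle and fence above 50 N).
It fails at once if the other angle or a loose nut is shifted by more than 30 mm (distance of any of short_angle, nut_a, nut_b from where it was at the start of the episode above 0.03 m).
It also fails if it takes over 48 s, if anything falls off the work surface, if the arm or the gripper's body presses on something with over 40 N, if the wrist force passes 120 N, or if a joint passes its speed limit or range.

## Working session

There is one attempt and no reset: what is moved stays moved. The work goes in short steps, Python scripts to look and compute and a tool call to move; the robot and the scene stay as the last step left them, time stands still between calls to the robot, and variables do not carry over. Pictures are saved under pics/ and viewed, and the job is handed in when it is done.

Besides the shell and the picture viewer there is one more tool, called after "Request:" by a JSON object that holds its "op" and its "data", one argument or row to a line. move_arm: Moves the arm, as the interface text tells. Shifts and turns lie within -1 to 1; 1 stands for 0.25 m of shift or 0.1 rad of turn. Its arguments: {"type":"object","properties":{"increments":{"type":"array","items":{"type":"object","properties":{"delta_pos":{"type":"array","items":{"type":"number"}},"rotation":{"type":"array","items":{"type":"number"}}}}},"jaw":{"type":"number"},"force":{"type":"number"}},"required":["increments"]}

```bash
ls; mkdir -p pics; python3 - <<'E'
from station import manip
import cv2,pickle
print(manip.state())
for n in ["scene","top"]:
    p=manip.camera(n); cv2.imwrite(f"pics/{n}0.png",p["pixels"][:,:,::-1])
    pickle.dump(p,open(f"{n}0.pkl","wb"))
    print(n,p["intrinsics"],p["R"],p["t"])
    for q in ["slotted_angle","leg_top","slot_left","slot_right","heel_left","heel_right","stud_left","stud_right","jig","fence","short_angle","nut_a"]:
        print(q,[(round(d["score"],2),[round(float(v),1) for v in d["position"]]) for d in manip.pinpoint(p,q)][:4])
E
```

```text
pics
{'time': 0.0, 'joint_positions': array([-7.95100011e+01,  5.26358026e+00,  7.05823248e+01, -2.05451856e-03,
        1.04265466e+02, -3.24968792e+00]), 'joint_vel': array([-0.05195509,  0.00616176,  0.0760397 , -0.00459468, -0.09982974,
       -0.00137069]), 'joint_torque': array([ 7.48048078e-04, -4.58728838e+01, -4.18030465e+01,  7.02806756e-05,
        1.17255098e-02, -2.69592289e-05]), 'tool_pos': array([ 0.1424391 , -0.58259616,  0.2471415 ]), 'ee_rot': array([-1.79995676e+02,  1.11304532e-01, -7.62608133e+01]), 'force': array([0.004625  , 0.89367949, 0.19538984]), 'moment': array([ 0.02468188,  0.04672967, -0.04132143]), 'width': 0.08534387054325555}
scene [[496.62247314   0.         279.30577077]
 [  0.         496.62247314 207.01015912]
 [  0.           0.           1.        ]] [[-0.13472601  0.99081154 -0.01189126]
 [ 0.64319653  0.07831752 -0.76168537]
 [-0.75375535 -0.11026725 -0.64783794]] [ 0.02557334 -0.29252306  1.62388184]
slotted_angle [(0.73, [411.9, 282.5]), (0.61, [336.3, 272.2]), (0.6, [400.6, 199.5])]
leg_top [(0.97, [415.9, 177.9]), (0.88, [344.4, 259.0]),
[... 953 characters left out ...]
top [(0.86, [109.2, 147.7]), (0.81, [187.6, 147.4]), (0.62, [100.4, 300.1])]
slot_left [(0.88, [111.9, 176.4]), (0.73, [189.3, 177.8]), (0.62, [123.3, 319.8])]
slot_right [(0.93, [141.0, 291.3]), (0.79, [218.6, 168.9]), (0.73, [147.5, 170.9])]
heel_left [(0.86, [98.8, 314.7]), (0.78, [96.8, 156.5]), (0.7, [169.9, 160.2]), (0.67, [392.8, 202.7])]
heel_right [(0.86, [223.0, 144.9]), (0.55, [147.8, 149.2]), (0.55, [132.8, 273.2])]
stud_left [(0.76, [384.2, 227.8])]
stud_right [(0.76, [414.2, 228.8])]
jig [(0.95, [391.1, 232.4]), (0.25, [190.9, 145.8])]
fence [(0.7, [392.6, 203.7]), (0.53, [223.4, 248.5])]
short_angle [(0.86, [223.0, 249.9])]
nut_a [(0.6, [410.9, 267.6]), (0.47, [356.3, 265.8])]
```

View pics/top0.png

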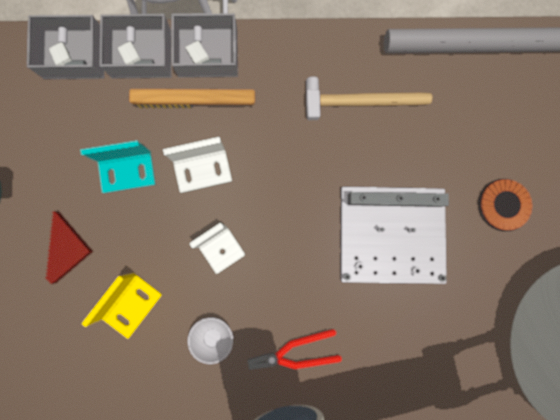

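View pics/scene0.png

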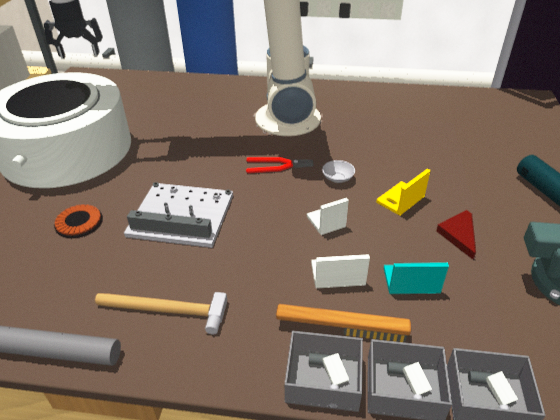

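Top view candidates for the slotted angle are turquoise (124,167), yellow (125,305) and bare-metal (201,167). Only the one at (201,167) is bare aluminium with two slots. (221,249) is the short angle with one hole. The fixture is at (392,235) with its fence on the upper (+x) side and its nuts near (357,266) and (412,268). I'll confirm with a crop and fit the poses.

```bash
cat > h.py <<'E'
import numpy as np, cv2, pickle
from scipy.optimize import least_squares
PART={"leg_top":(.0325,0,.085),"slot_left":(-.006,.032,0),"slot_right":(-.006,-.032,0),"heel_left":(.0375,.055,.012),"heel_right":(.0375,-.055,.012),"slotted_angle":(0,0,0)}
JIG={"stud_left":(.01,.032,.045),"stud_right":(.01,-.032,.045),"jig":(0,0,0),"fence":(.0725,0,.015)}
def proj(p,X):
    c=np.asarray(X)@np.array(p["R"]).T+np.array(p["t"]); K=np.array(p["intrinsics"])
    uv=c@K.T; return uv[...,:2]/uv[...,2:]
def world(q,L,z0=0):
    x,y,a=q; L=np.asarray(L); c,s=np.cos(a),np.sin(a)
    return np.stack([x+c*L[...,0]-s*L[...,1],y+s*L[...,0]+c*L[...,1],z0+L[...,2]],-1)
def fit(obs,model,q0,z0=0):
    # obs: list (pic,name,uv)
    f=lambda q:np.concatenate([proj(p,world(q,model[n],z0))-np.array(u) for p,n,u in obs])
    r=least_squares(f,q0,loss="soft_l1",f_scale=1.5); return r.x,f(r.x).reshape(-1,2)
E
python3 - <<'E'
from h import *
t=pickle.load(open("top0.pkl","rb"));s=pickle.load(open("scene0.pkl","rb"))
im=t["pixels"][:,:,::-1]
cv2.imwrite("pics/crop0.png",np.hstack([cv2.resize(im[130:280,150:250],(400,600),interpolation=cv2.INTER_CUBIC),cv2.resize(im[180:290,336:452][:, :],(400,380),interpolation=cv2.INTER_CUBIC).__class__(0) if 0 else cv2.copyMakeBorder(cv2.resize(im[180:290,336:452],(400,380),interpolation=cv2.INTER_CUBIC),0,220,0,0,0)]))
pt=[(t,"leg_top",(187.6,147.4)),(t,"slot_left",(189.3,177.8)),(t,"slot_right",(218.6,168.9)),(t,"heel_left",(169.9,160.2)),(t,"heel_right",(223,144.9)),(t,"slotted_angle",(201.3,167.6))]
ps=[(s,"leg_top",(344.4,259)),(s,"slot_right",(324.1,271.2)),(s,"heel_left",(369.4,282)),(s,"heel_right",(316.5,282.4)),(s,"slotted_angle",(336.3,272.2))]
jt=[(t,"stud_left",(384.2,227.8)),(t,"stud_right",(414.2,228.8)),(t,"jig",(391.1,232.4)),(t,"fence",(392.6,203.7))]
js=[(s,"stud_left",(191.6,203.7)),(s,"stud_right",(168.8,202.6)),(s,"jig",(182.3,215.1)),(s,"fence",(173.7,230.6))]
for nm,o,m,q0 in [("part t",pt,PART,(.55,.2,0)),("part s",ps,PART,(.55,.2,0)),("part",pt+ps,PART,(.55,.2,0)),("jig t",jt,JIG,(.5,-.2,0)),("jig s",js,JIG,(.5,-.2,0)),("jig",jt+js,JIG,(.5,-.2,0))]:
    q,r=fit(o,m,q0); print(nm,q[:2].round(4),np.degrees(q[2]).round(2),r.round(1).tolist())
E
```

```text
part t [0.6585 0.195 ] 16.48 [[2.0, -0.9], [-0.7, -0.4], [-1.4, -0.4], [1.1, 0.2], [-2.3, 0.1], [0.8, 2.7]]
part s [0.6592 0.1986] 9.59 [[-0.4, -2.0], [0.6, 0.3], [-2.1, -0.5], [-0.2, 0.8], [3.0, 0.9]]
part [0.6584 0.1958] 14.75 [[2.1, -1.0], [-1.3, -0.7], [-1.7, 0.1], [1.0, -0.7], [-1.9, 0.8], [0.4, 2.8], [-0.3, -2.4], [-0.7, 0.9], [-2.3, -2.7], [0.4, 2.0], [1.8, 0.5]]
jig t [ 0.5118 -0.21  ] -1.46 [[-1.3, 0.7], [-0.2, -0.3], [0.7, 1.5], [0.6, -4.0]]
jig s [ 0.5103 -0.2033] 0.22 [[0.4, 1.0], [-1.9, 0.2], [0.7, -0.3], [0.1, -0.8]]
jig [ 0.5106 -0.2074] -0.8 [[-2.6, 1.5], [-1.5, 0.2], [-0.4, 2.1], [-0.9, -3.4], [-1.4, 1.1], [-3.6, -0.0], [-0.9, -0.4], [-2.1, -0.9]]
```

View pics/crop0.png

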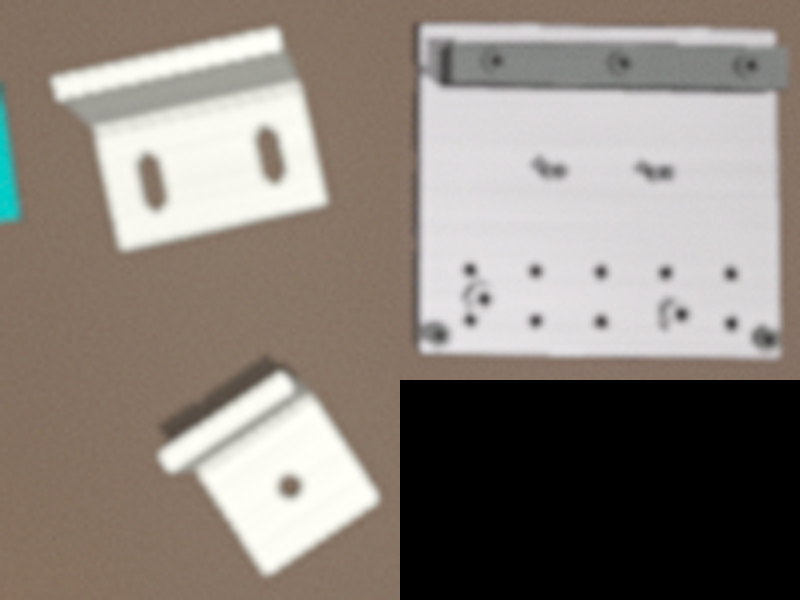

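The crop confirms it: the bare part with two slots is at top-view (201,167), leg on the +x side. The studs are at about (382,228) and (412,229). I'll move over the fixture to look with the wrist camera, then go on to the part.

Request:
{"op": "move_arm", "data": {
  "increments": [
    {"delta_pos":[0.1,0.13,0.02],"rotation":[0,0,1]},
    {"delta_pos":[0.1,0.13,0.02],"rotation":[0,0,1]},
    {"delta_pos":[0.1,0.13,0.02],"rotation":[0,0,1]},
    {"delta_pos":[0.1,0.13,0.02],"rotation":[0,0,1]},
    {"delta_pos":[0.1,0.13,0.02],"rotation":[0,0,1]},
    {"delta_pos":[0.1,0.13,0.02],"rotation":[0,0,1]},
    {"delta_pos":[0.1,0.13,0.02],"rotation":[0,0,1]},
    {"delta_pos":[0.1,0.13,0.02],"rotation":[0,0,1]},
    {"delta_pos":[0.1,0.13,0.02],"rotation":[0,0,1]},
    {"delta_pos":[0.1,0.13,0.02],"rotation":[0,0,1]},
    {"delta_pos":[0.1,0.13,0.02],"rotation":[0,0,1]},
    {"delta_pos":[0.1,0.13,0.02],"rotation":[0,0,1]}
  ]
}}

```text
time: 2.5
tool_pos: [0.447, -0.1794, 0.3084]
ee_rot: [179.9, -0.0, -5.3]
force: [0.5, -0.8, 0.2]
width: 0.0854
```

```bash
cat >> h.py <<'E'
from scipy.spatial.transform import Rotation as Ro
def wrist(manip,name):
    s=manip.state(); p=manip.camera("wrist")
    cv2.imwrite(f"pics/{name}.png",p["pixels"][:,:,::-1])
    T=np.eye(4);T[:3,:3]=Ro.from_euler("xyz",s["ee_rot"],degrees=True).as_matrix();T[:3,3]=s["tool_pos"]
    C=np.linalg.inv(T@np.array(p["T_tool_cam"])); p=dict(p); p["R"]=C[:3,:3];p["t"]=C[:3,3]
    pickle.dump(p,open(name+".pkl","wb")); return s,p
def show(manip,p,names):
    out={}
    for q in names:
        out[q]=[(round(float(d["score"]),2),[round(float(v),1) for v in d["position"]]) for d in manip.pinpoint(p,q)][:4]; print(q,out[q])
    return out
E
python3 - <<'E'
from h import *
from station import manip
s,p=wrist(manip,"w1"); print(s["time"],s["tool_pos"],s["ee_rot"],p["T_tool_cam"],p["intrinsics"])
o=show(manip,p,JIG)
show(manip,p,["nut_a"])
obs=[(p,n,v[0][1]) for n,v in o.items() if v]
q,r=fit(obs,JIG,(.51,-.207,0)); print(q,np.degrees(q[2]),r.round(1).tolist())
E
```

```text
2.5 [ 0.44697215 -0.17935862  0.30835898] [ 1.79892755e+02 -3.51116892e-02 -5.33575981e+00] [[ 9.99999877e-01  2.14728174e-04 -4.47648786e-04 -5.43261719e-04]
 [-8.78088461e-05  9.63913799e-01  2.66214538e-01 -6.83147270e-02]
 [ 4.88658604e-04 -2.66214466e-01  9.63913699e-01 -1.24579649e-01]
 [ 0.00000000e+00  0.00000000e+00  0.00000000e+00  1.00000000e+00]] [[311.1688288    0.         275.82383569]
 [  0.         311.1688288  208.20851708]
 [  0.           0.           1.        ]]
stud_left [(0.78, [333.5, 170.2])]
stud_right [(0.77, [331.8, 218.8])]
jig [(0.65, [320.6, 189.4])]
fence [(0.84, [372.2, 187.9])]
nut_a [(0.72, [273.4, 136.3]), (0.5, [271.9, 225.5])]
[ 0.50636791 -0.20748785 -0.05363359] -3.072978448403972 [[-0.9, 0.1], [0.3, 0.3], [-0.8, -1.1], [2.0, 0.6]]
```

View w1.

View pics/w1.png

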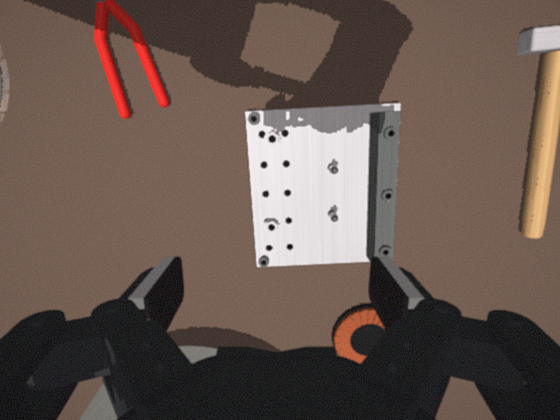

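```bash
python3 - <<'E'
import cv2
im=cv2.imread("pics/w1.png")[90:280,235:415]
cv2.imwrite("pics/w1c.png",cv2.resize(im,(568,600),interpolation=cv2.INTER_CUBIC))
E
```

```text
(no output)
```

View pics/w1c.png

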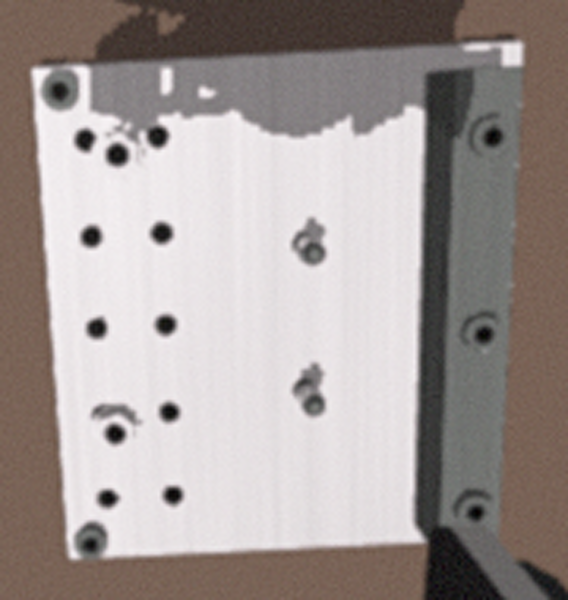

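```bash
python3 - <<'E'
from h import *
p=pickle.load(open("w1.pkl","rb"));t=pickle.load(open("top0.pkl","rb"))
s=3.157; c=lambda u,v:(235+u/s-.3,90+v/s-.3)
M={"a":(-.1,.11,.015),"b":(.1,.11,.015),"c":(-.1,-.11,.015),"d":(.1,-.11,.015),"sl":(.01,.032,.045),"sr":(.01,-.032,.045),"bl":(.01,.032,.015),"br":(.01,-.032,.015),"f":(.06,.1,.015)}
ow=[(p,"a",c(32,67)),(p,"b",c(523,42)),(p,"c",c(70,558)),(p,"sl",c(312,252)),(p,"sr",c(314,404))]
k=400/116;d=lambda u,v:(336+(u-400)/k-.3,180+v/k-.3)
ot=[(t,"a",d(418,353)),(t,"b",d(418,24)),(t,"c",d(779,357)),(t,"d",d(776,31))]
for n,o in [("w",ow),("w corners",ow[:3]),("t",ot),("both",ow+ot)]:
    q,r=fit(o,M,(.51,-.207,0)); print(n,q.round(4),np.degrees(q[2]).round(2),r.round(1).tolist())
E
```

```text
w [ 0.509  -0.2074 -0.0406] -2.32 [[-0.8, -0.5], [0.4, -1.2], [-0.9, 0.5], [0.8, 0.5], [0.3, 1.1]]
w corners [ 0.5095 -0.2082 -0.0416] -2.38 [[-0.3, 0.0], [0.8, -0.5], [-0.6, 0.9]]
t [ 0.5098 -0.2082 -0.0412] -2.36 [[0.3, -0.3], [0.7, 0.1], [-0.2, 0.0], [-0.9, 0.1]]
both [ 0.5092 -0.2076 -0.0406] -2.32 [[-0.6, -0.4], [0.6, -1.1], [-0.7, 0.6], [1.0, 0.6], [0.5, 1.2], [0.1, 0.1], [0.4, 0.4], [-0.4, 0.3], [-1.1, 0.4]]
```

Request:
{"op": "move_arm", "data": {
  "increments": [
    {"delta_pos":[0.09,0.1,0],"rotation":[0,0,0.4]},
    {"delta_pos":[0.09,0.13,0],"rotation":[0,0,0.5]},
    {"delta_pos":[0.09,0.13,0],"rotation":[0,0,0.5]},
    {"delta_pos":[0.09,0.13,0],"rotation":[0,0,0.5]},
    {"delta_pos":[0.09,0.13,0],"rotation":[0,0,0.5]},
    {"delta_pos":[0.09,0.13,0],"rotation":[0,0,0.5]},
    {"delta_pos":[0.09,0.13,0],"rotation":[0,0,0.4]},
    {"delta_pos":[0.09,0.13,-0.04],"rotation":[0,0,0.4]},
    {"delta_pos":[0.09,0.13,-0.04],"rotation":[0,0,0]},
    {"delta_pos":[0.09,0.13,-0.04],"rotation":[0,0,0]},
    {"delta_pos":[0.04,0.1,0],"rotation":[0,0,0]}
  ]
}}

```text
time: 3.9
tool_pos: [0.6848, 0.1498, 0.275]
ee_rot: [179.6, 0.1, 13.7]
force: [-0.1, 0.0, -0.9]
width: 0.0857
```

```bash
python3 - <<'E'
from h import *
from station import manip
s,p=wrist(manip,"w2"); print(s["time"],s["tool_pos"],s["ee_rot"])
o=show(manip,p,PART)
obs=[(p,n,v[0][1]) for n,v in o.items() if v]
q,r=fit(obs,PART,(.6584,.196,.25)); print(q,np.degrees(q[2]),r.round(1).tolist())
E
```

```text
3.9 [0.68478615 0.14975027 0.2749544 ] [1.79557754e+02 1.11728551e-01 1.36971304e+01]
leg_top [(0.75, [296.8, 139.5])]
slot_left [(0.9, [257.6, 110.5])]
slot_right [(0.95, [262.2, 161.7]), (0.66, [290.1, 22.3])]
heel_left [(0.96, [297.5, 84.5])]
heel_right [(0.97, [292.4, 182.1]), (0.63, [327.2, 48.1])]
slotted_angle [(0.63, [264.6, 136.5])]
[0.6593117  0.19479903 0.24631311] 14.112701759533891 [[-1.6, 0.6], [2.4, -1.3], [-1.2, 0.0], [-1.1, 3.4], [3.0, -1.1], [0.7, -0.5]]
```

View pics/w2.png

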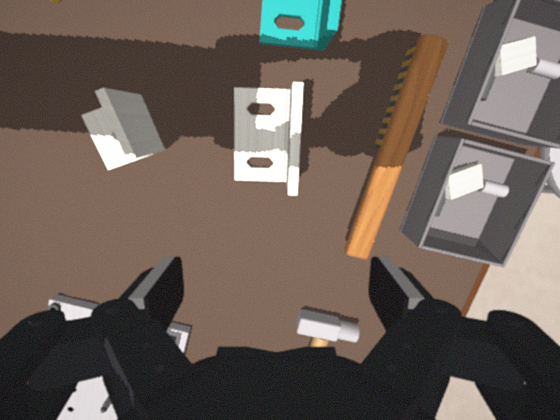

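```bash
python3 - <<'E'
import cv2
im=cv2.imread("pics/w2.png")[70:210,210:330]
cv2.imwrite("pics/w2c.png",cv2.resize(im,(514,600),interpolation=cv2.INTER_CUBIC))
E
```

```text
(no output)
```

View pics/w2c.png

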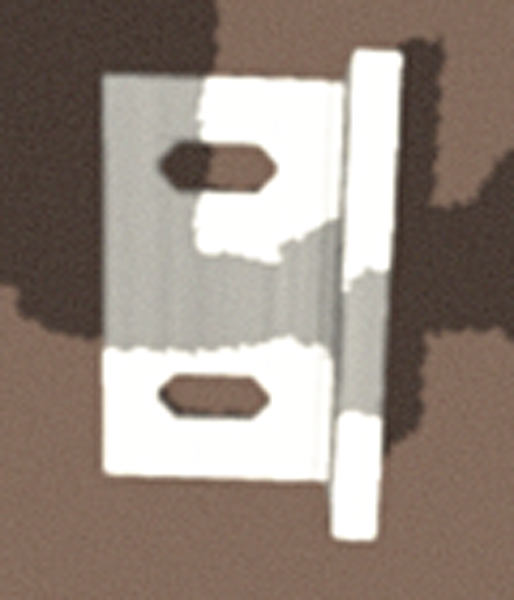

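```bash
python3 - <<'E'
from h import *
p=pickle.load(open("w2.pkl","rb"));t=pickle.load(open("top0.pkl","rb"))
s=4.286; c=lambda u,v:(210+u/s-.4,70+v/s-.4)
M={"a":(-.0375,.055,.01),"b":(-.0375,-.055,.01),"c":(.0275,.055,.085),"d":(.0375,.055,.085),"e":(.0275,-.055,.085),"f":(.0375,-.055,.085)}
ow=[(p,"a",c(102,75)),(p,"b",c(103,475)),(p,"c",c(353,50)),(p,"d",c(403,50)),(p,"e",c(331,538)),(p,"f",c(378,540))]
d=lambda u,v:(150+u/4-.4,130+v/4-.4)
ot=[(t,"a",d(120,251)),(t,"b",d(328,205)),(t,"d",d(52,78)),(t,"c",d(60,102)),(t,"f",d(277,27))]
for n,o in [("w",ow),("wleg",ow[2:]),("t",ot),("both",ow+ot)]:
    q,r=fit(o,M,(.66,.195,.25)); print(n,q.round(4),np.degrees(q[2]).round(2),world(q,[(.0325,0,.085)]).round(4),r.round(1).tolist())
E
```

```text
w [0.6589 0.1949 0.2085] 11.95 [[0.6907 0.2016 0.085 ]] [[0.2, 0.0], [0.6, -0.6], [0.2, 0.0], [-0.8, 0.4], [0.6, 0.0], [-0.7, -0.1]]
wleg [0.659  0.1951 0.2071] 11.86 [[0.6908 0.2018 0.085 ]] [[0.5, -0.1], [-0.5, 0.3], [0.7, -0.1], [-0.6, -0.2]]
t [0.6591 0.1938 0.2085] 11.94 [[0.6909 0.2005 0.085 ]] [[0.6, -0.3], [-0.5, -0.5], [0.5, 0.5], [-0.4, -0.5], [-0.2, 0.8]]
both [0.6589 0.1947 0.2087] 11.96 [[0.6907 0.2015 0.085 ]] [[0.2, 0.2], [0.6, -0.5], [0.2, 0.3], [-0.8, 0.6], [0.6, 0.2], [-0.7, 0.0], [0.2, -0.2], [-1.0, -0.4], [0.0, 0.6], [-0.9, -0.4], [-0.6, 0.9]]
```

Request:
{"op": "move_arm", "data": {
  "increments": [
    {"delta_pos":[0.008,0.07,-0.1],"rotation":[0.07,0.02,-0.3]},
    {"delta_pos":[0.008,0.07,-0.1],"rotation":[0,0,0]},
    {"delta_pos":[0.008,0.067,-0.1],"rotation":[0,0,0]},
    {"delta_pos":[0,0,-0.1],"rotation":[0,0,0]},
    {"delta_pos":[0,0,-0.1],"rotation":[0,0,0]},
    {"delta_pos":[0,0,0],"rotation":[0,0,0]}
  ],
  "jaw": 1,
  "force": 60
}}

```text
time: 4.85
tool_pos: [0.6894, 0.1917, 0.1592]
ee_rot: [179.9, -0.9, 11.2]
force: [0.3, -0.4, -1.3]
width: 0.0858
```

```bash
python3 - <<'E'
from h import *
from station import manip
s,p=wrist(manip,"w3"); print(s["time"],s["tool_pos"],s["ee_rot"])
p2=manip.camera("scene"); im=p2["pixels"][150:330,240:460,::-1]
cv2.imwrite("pics/s3.png",cv2.resize(im,(733,600)))
E
```

```text
4.85 [0.68942787 0.19172957 0.15916514] [179.86992451  -0.87937428  11.20198121]
```

View pics/w3.png

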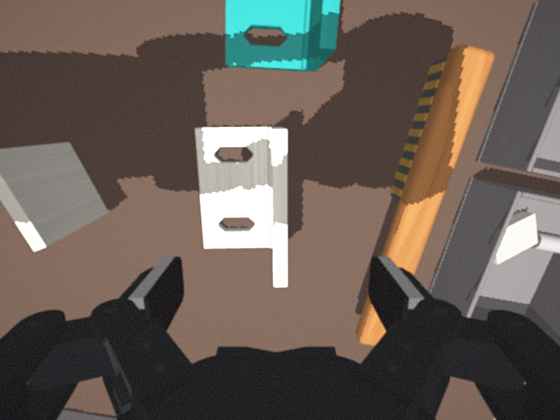

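View pics/s3.png

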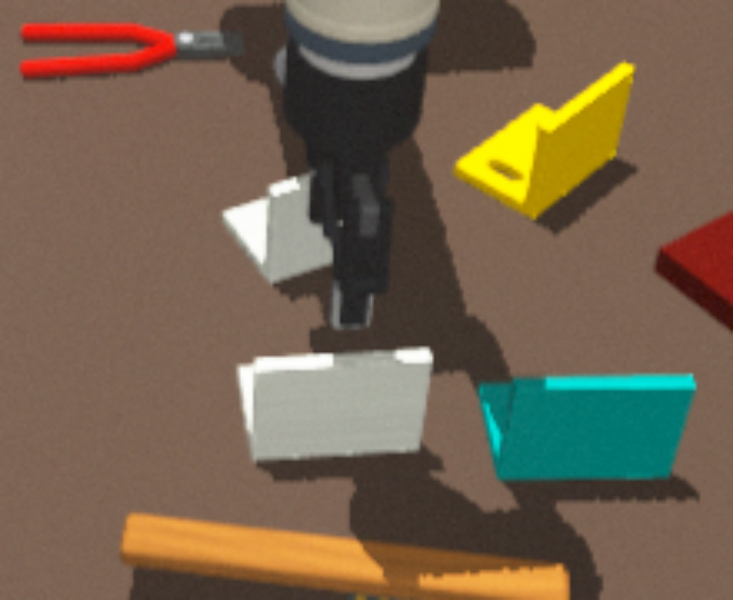

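The jaws straddle the leg and the brush is clear. I'll narrow the jaw, correct the small offsets and descend.

Request:
{"op": "move_arm", "data": {
  "increments": [
    {"delta_pos":[0.005,0.03,-0.08],"rotation":[-0.03,0.15,0.13]},
    {"delta_pos":[0,0.01,-0.1],"rotation":[0,0,0]},
    {"delta_pos":[0,0,-0.1],"rotation":[0,0,0]},
    {"delta_pos":[0,0,-0.05],"rotation":[0,0,0]},
    {"delta_pos":[0,0,0],"rotation":[0,0,0]}
  ],
  "jaw": 0.1
}}

```text
time: 5.45
tool_pos: [0.696, 0.2027, 0.0878]
ee_rot: [179.9, -1.2, 12.0]
force: [0.0, 0.4, -0.8]
width: 0.0469
```

Request:
{"op": "move_arm", "data": {
  "increments": [
    {"delta_pos":[-0.02,-0.004,-0.03],"rotation":[-0.04,0.2,0]},
    {"delta_pos":[0,0,-0.04],"rotation":[0,0,0]},
    {"delta_pos":[0,0,0],"rotation":[0,0,0]}
  ]
}}

```text
time: 5.75
tool_pos: [0.6919, 0.202, 0.072]
ee_rot: [180.0, -0.1, 12.0]
force: [0.1, -0.4, -0.5]
width: 0.0467
```

Request:
{"op": "move_arm", "data": {
  "increments": [
    {"delta_pos":[-0.004,0,-0.03],"rotation":[0,0,0]},
    {"delta_pos":[0,0,0],"rotation":[0,0,0]}
  ]
}}

```text
time: 5.95
tool_pos: [0.6913, 0.2021, 0.065]
ee_rot: [180.0, -0.2, 12.0]
force: [-0.5, -0.0, 0.1]
width: 0.0473
```

Request:
{"op": "move_arm", "data": {
  "increments": [
    {"delta_pos":[0,0,0],"rotation":[0,0,0]},
    {"delta_pos":[0,0,0],"rotation":[0,0,0]},
    {"delta_pos":[0,0,0],"rotation":[0,0,0]},
    {"delta_pos":[0,0,0],"rotation":[0,0,0]},
    {"delta_pos":[0,0,0],"rotation":[0,0,0]},
    {"delta_pos":[0,0,0],"rotation":[0,0,0]}
  ],
  "jaw": -1,
  "force": 70
}}

```text
time: 6.55
tool_pos: [0.6916, 0.2022, 0.0662]
ee_rot: [180.0, -0.3, 12.0]
force: [0.1, 0.4, 0.2]
width: 0.0094
```

Request:
{"op": "move_arm", "data": {
  "increments": [
    {"delta_pos":[0,0,0.05],"rotation":[0,0,0]},
    {"delta_pos":[0,0,0.1],"rotation":[0,0,0]},
    {"delta_pos":[0,0,0.12],"rotation":[0,0,0]},
    {"delta_pos":[0,0,0.12],"rotation":[0,0,0]},
    {"delta_pos":[0,0,0.12],"rotation":[0,0,0]},
    {"delta_pos":[0,0,0],"rotation":[0,0,0]}
  ]
}}

```text
time: 7.15
tool_pos: [0.6878, 0.2012, 0.1939]
ee_rot: [179.9, 0.4, 12.0]
force: [1.2, -0.5, -2.4]
width: 0.0086
```

Request:
{"op": "move_arm", "data": {
  "increments": [
    {"delta_pos":[-0.025,-0.07,0],"rotation":[0,0,-0.2]},
    {"delta_pos":[-0.045,-0.13,0],"rotation":[0,0,-0.2]},
    {"delta_pos":[-0.045,-0.13,0],"rotation":[0,0,-0.2]},
    {"delta_pos":[-0.045,-0.13,0],"rotation":[0,0,-0.2]},
    {"delta_pos":[-0.045,-0.13,0],"rotation":[0,0,-0.2]},
    {"delta_pos":[-0.045,-0.13,0],"rotation":[0,0,-0.2]},
    {"delta_pos":[-0.045,-0.13,0],"rotation":[0,0,-0.2]},
    {"delta_pos":[-0.045,-0.13,0],"rotation":[0,0,-0.2]},
    {"delta_pos":[-0.045,-0.13,0],"rotation":[0,0,-0.2]},
    {"delta_pos":[-0.045,-0.13,0],"rotation":[0,0,-0.2]},
    {"delta_pos":[-0.045,-0.13,0],"rotation":[0,0,-0.2]},
    {"delta_pos":[-0.03,-0.07,0],"rotation":[0,0,-0.2]}
  ]
}}

```text
time: 8.35
tool_pos: [0.5487, -0.1669, 0.1687]
ee_rot: [-179.8, 1.9, -1.9]
force: [0.5, 0.6, -4.6]
width: 0.0093
```

```bash
python3 - <<'E'
from h import *
from station import manip
s,p=wrist(manip,"w4"); print(s["time"],s["tool_pos"],s["ee_rot"],s["force"],s["width"])
E
```

```text
8.35 [ 0.54874301 -0.1668676   0.16865563] [-179.76110604    1.90365925   -1.92710336] [ 0.52704113  0.56308146 -4.58334461] 0.009266780547349975
```

View pics/w4.png

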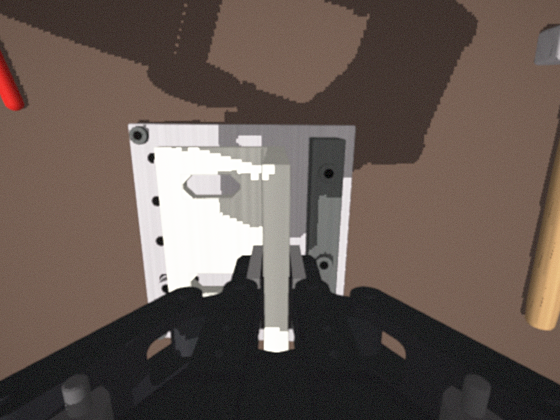

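Request:
{"op": "move_arm", "data": {
  "increments": [
    {"delta_pos":[0.01,-0.05,0.008],"rotation":[0,-0.15,-0.03]},
    {"delta_pos":[0.01,-0.05,0.008],"rotation":[0,-0.15,-0.03]},
    {"delta_pos":[0.01,-0.05,0.008],"rotation":[0,-0.05,0]},
    {"delta_pos":[0,-0.02,0.008],"rotation":[0,0,0]}
  ]
}}

```text
time: 8.8
tool_pos: [0.5544, -0.214, 0.1721]
ee_rot: [-179.6, 0.1, -2.4]
force: [0.0, 0.8, -4.5]
width: 0.0089
```

Request:
{"op": "move_arm", "data": {
  "increments": [
    {"delta_pos":[0,0,0],"rotation":[0,0,0]},
    {"delta_pos":[0,0,0],"rotation":[0,0,0]}
  ]
}}

```text
time: 9.0
tool_pos: [0.5549, -0.2145, 0.1723]
ee_rot: [-179.6, 0.1, -2.5]
force: [0.5, -0.5, -4.4]
width: 0.009
```

Request:
{"op": "move_arm", "data": {
  "increments": [
    {"delta_pos":[0.005,0.018,-0.02],"rotation":[-0.07,0,0.02]},
    {"delta_pos":[0,0,0],"rotation":[0,0,0]}
  ]
}}

```text
time: 9.2
tool_pos: [0.5566, -0.2088, 0.1668]
ee_rot: [180.0, 0.1, -2.3]
force: [0.2, 0.7, -4.3]
width: 0.0089
```

```bash
python3 - <<'E'
from h import *
from station import manip
s,p=wrist(manip,"w5"); print(s["time"],s["tool_pos"],s["ee_rot"],s["force"])
c=manip.camera("scene"); pickle.dump(c,open("s5.pkl","wb"))
cv2.imwrite("pics/s5.png",cv2.resize(c["pixels"][130:270,100:280,::-1],(771,600),interpolation=cv2.INTER_CUBIC))
c=manip.camera("top"); pickle.dump(c,open("t5.pkl","wb"))
cv2.imwrite("pics/t5.png",cv2.resize(c["pixels"][160:300,320:500,::-1],(771,600),interpolation=cv2.INTER_CUBIC))
cv2.imwrite("pics/w5c.png",cv2.resize(p["pixels"][100:340,120:380,::-1],(650,600),interpolation=cv2.INTER_CUBIC))
E
```

```text
9.2 [ 0.55655428 -0.2087526   0.16676174] [ 1.79981514e+02  9.65329355e-02 -2.27969582e+00] [ 0.17541369  0.70625056 -4.34986734]
```

View pics/w5c.png

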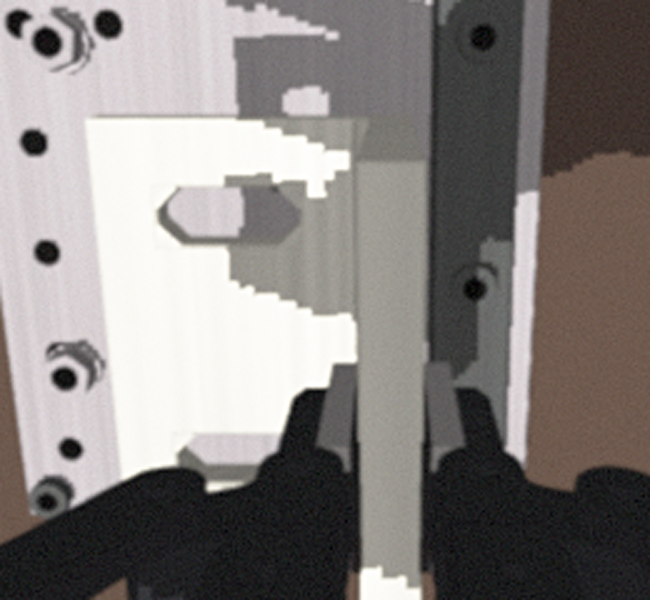

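View pics/s5.png

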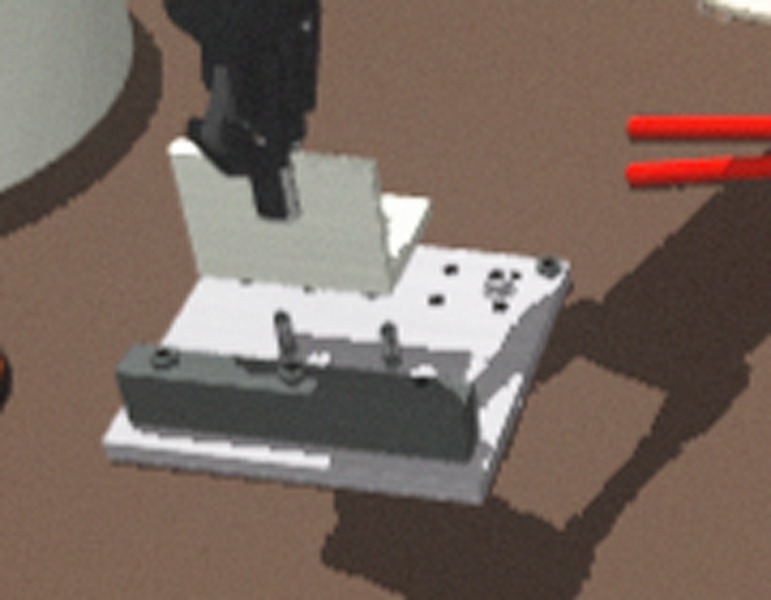

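View pics/t5.png

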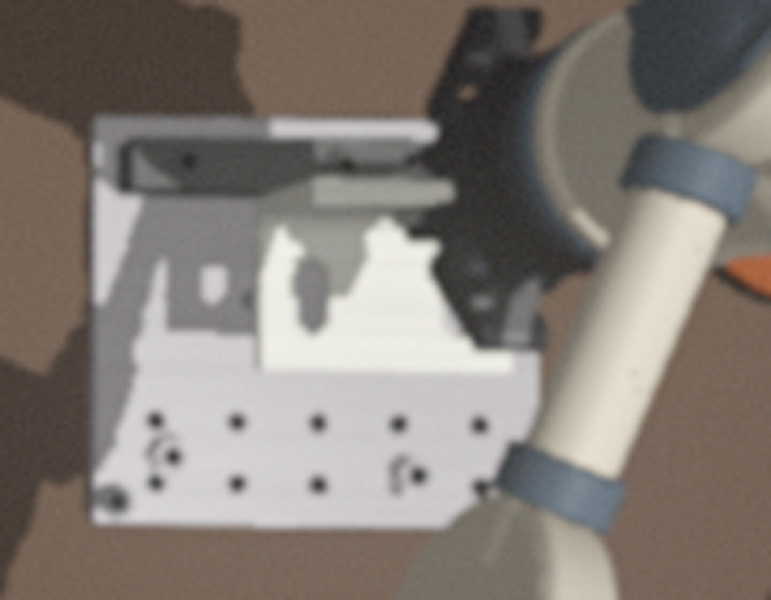

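```bash
cat >> h.py <<'E'
def fit6(obs,M,x0,sc=1.5):
    f=lambda q:np.concatenate([proj(p,Ro.from_rotvec(q[3:]).apply(M[n])+q[:3])-np.array(u) for p,n,u in obs])
    r=least_squares(f,x0,loss="soft_l1",f_scale=sc,x_scale=[.01]*3+[.05]*3); return r.x,f(r.x).reshape(-1,2)
MP={"a":(-.0375,.055,.01),"b":(-.0375,-.055,.01),"c":(.0275,.055,.085),"d":(.0375,.055,.085),"e":(.0275,-.055,.085),"f":(.0375,-.055,.085),"g":(.0375,-.055,0),"h":(.0375,.055,0),"i":(.0275,.055,.01)}
E
python3 - <<'E'
from h import *
w=pickle.load(open("w5.pkl","rb"));t=pickle.load(open("t5.pkl","rb"));s=pickle.load(open("s5.pkl","rb"))
W=lambda u,v:(120+u/2.5-.3,100+v/2.5-.3); S=lambda u,v:(100+u/4.283-.4,130+v/4.283-.4); T=lambda u,v:(320+u/4.283-.4,160+v/4.283-.4)
o=[(w,"a",W(88,118)),(w,"c",W(357,162)),(w,"d",W(427,162)),(w,"i",W(368,118)),
(s,"g",S(200,277)),(s,"h",S(388,293)),(s,"d",S(377,160)),(s,"a",S(430,200)),
(t,"a",T(263,370)),(t,"b",T(512,372)),(t,"c",T(314,204)),(t,"d",T(314,176))]
x0=[.524,-.208,.101,0,0,-.04]
for nm,oo in [("all",o),("w",o[:4]),("s+t",o[4:])]:
    q,r=fit6(oo,MP,x0); print(nm,q[:3].round(4),np.degrees(Ro.from_rotvec(q[3:]).as_euler("xyz")).round(2),r.round(1).tolist())
a=np.radians(-2.28);print("expected",.55655-.0325*np.cos(a),-.20875-.0325*np.sin(a))
MJ={"a":(-.1,.11,.015),"b":(.1,.11,.015),"sl":(.01,.032,.045),"sr":(.01,-.032,.045)}
print(fit([(t,"b",T(93,117)),(t,"a",T(92,524))],MJ,(.51,-.208,0)))
for n in MJ: print(n, "pred scene crop",((proj(s,world((.5095,-.208,-.041),MJ[n]))+.4-[100,130])*4.283).round(0), "true-ish sl(390,328) sr(282,316)")
E
```

```text
all [ 0.5244 -0.2078  0.102 ] [ 0.06 -0.27 -2.06] [[-1.0, 0.6], [-1.1, 0.2], [0.8, 0.1], [1.3, 0.2], [-0.3, -0.4], [0.8, 0.4], [-1.5, 1.6], [-0.1, -0.4], [-1.3, -0.4], [-1.0, -0.2], [-1.2, 0.1], [-1.2, 0.7]]
w [ 0.523  -0.2079  0.0968] [ 0.33  0.53 -2.31] [[0.1, -0.0], [-0.2, 0.0], [0.2, -0.0], [-0.1, 0.0]]
s+t [ 0.5245 -0.2085  0.103 ] [ 0.47 -0.37 -1.77] [[-0.7, -0.6], [0.6, -0.1], [-2.0, 0.9], [-0.5, -0.9], [-0.6, -0.3], [-0.4, -0.5], [-0.2, 0.2], [-0.3, 0.8]]
expected 0.5240757288564635 -0.2074570523227635
(array([ 0.50969486, -0.20773346, -0.03975793]), array([[ 4.64004495e-05, -2.51992102e-03],
       [-2.96245272e-05,  2.42516619e-03]]))
a pred scene crop [569. 259.] true-ish sl(390,328) sr(282,316)
b pred scene crop [480. 483.] true-ish sl(390,328) sr(282,316)
sl pred scene crop [387. 322.] true-ish sl(390,328) sr(282,316)
sr pred scene crop [281. 310.] true-ish sl(390,328) sr(282,316)
```

Part, studs and fixture agree to about 1 mm: the part is at x≈+15, y≈+0.5 mm in the fixture frame. Lowering to just above the stud tips.

Request:
{"op": "move_arm", "data": {
  "increments": [
    {"delta_pos":[0,-0.002,-0.04],"rotation":[0,0,0]},
    {"delta_pos":[0,0,-0.05],"rotation":[0,0,0]},
    {"delta_pos":[0,0,-0.05],"rotation":[0,0,0]},
    {"delta_pos":[0,0,-0.03],"rotation":[0,0,0]},
    {"delta_pos":[0,0,0],"rotation":[0,0,0]}
  ]
}}

```text
time: 9.85
tool_pos: [0.5559, -0.2097, 0.1204]
ee_rot: [180.0, 0.1, -2.3]
force: [-0.1, 0.3, -4.8]
width: 0.0089
```

```bash
python3 - <<'E'
from h import *
from station import manip
s,p=wrist(manip,"w6")
cv2.imwrite("pics/w6c.png",cv2.resize(p["pixels"][100:340,120:380,::-1],(650,600),interpolation=cv2.INTER_CUBIC))
jq=(.5095,-.208,-.041)
for n,L in {"sl":(.01,.032,.045),"slbase":(.01,.032,.015)}.items(): print(n,((proj(p,world(jq,L))-[120,100])*2.5).round())
E
```

```text
sl [253. 201.]
slbase [270. 183.]
```

View pics/w6c.png

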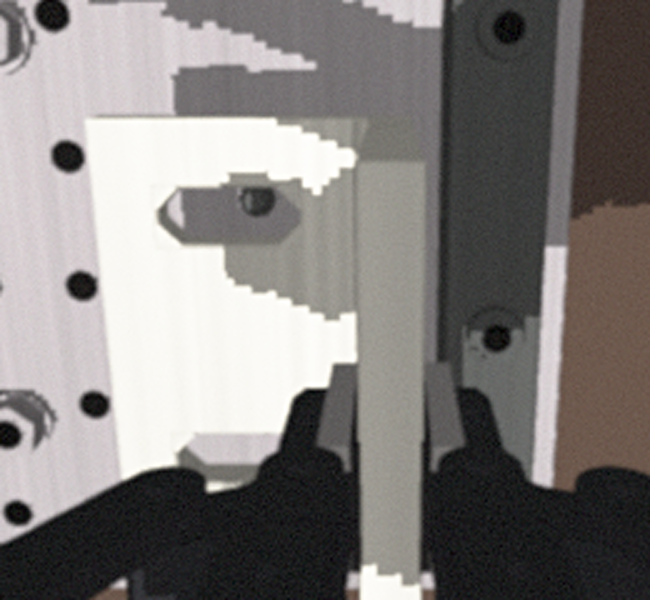

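```bash
python3 - <<'E'
from h import *
p=pickle.load(open("w6.pkl","rb"))
a=np.radians(-2.3);q=(.5559-.0325*np.cos(a),-.2097-.0325*np.sin(a),a)
for n,L in {"slot top edge":(-.006,.039,.01),"slot bot edge top surf":(-.006,.025,.01),"bot edge under":(-.006,.025,0),"topedge under":(-.006,.039,0),"x-":(-.023,.032,.01),"x+":(.011,.032,.01),"leg":(.0275,.055,.085),"foot":(-.0375,.055,.01)}.items(): print(n,((proj(p,world(q,L,.1204-.0655))-[120,100])*2.5).round())
E
```

```text
slot top edge [227. 186.]
slot bot edge top surf [231. 245.]
bot edge under [239. 235.]
topedge under [236. 180.]
x- [157. 216.]
x+ [301. 216.]
leg [356. 159.]
foot [ 85. 116.]
```

The stud tip is at crop (257,199), centred in the slot's width to within 0.5 mm. Lowering on.

Request:
{"op": "move_arm", "data": {
  "increments": [
    {"delta_pos":[0,0,-0.03],"rotation":[0,0,0]},
    {"delta_pos":[0,0,-0.04],"rotation":[0,0,0]},
    {"delta_pos":[0,0,-0.03],"rotation":[0,0,0]},
    {"delta_pos":[0,0,-0.015],"rotation":[0,0,0]},
    {"delta_pos":[0,0,0],"rotation":[0,0,0]}
  ]
}}

```text
time: 10.4
tool_pos: [0.5564, -0.21, 0.0905]
ee_rot: [179.9, 0.0, -2.3]
force: [-0.1, -0.0, -4.6]
width: 0.0092
```

Request:
{"op": "move_arm", "data": {
  "increments": [
    {"delta_pos":[0,0,-0.016],"rotation":[0,0,0]},
    {"delta_pos":[0,0,-0.012],"rotation":[0,0,0]},
    {"delta_pos":[0,0,0],"rotation":[0,0,0]}
  ]
}}

```text
time: 10.7
tool_pos: [0.5567, -0.2101, 0.0834]
ee_rot: [179.9, -0.0, -2.3]
force: [0.2, 0.7, -4.5]
width: 0.0091
```

Request:
{"op": "move_arm", "data": {
  "increments": [
    {"delta_pos":[0,0,-0.008],"rotation":[0,0,0]},
    {"delta_pos":[0,0,-0.006],"rotation":[0,0,0]}
  ]
}}

```text
time: 10.9
tool_pos: [0.5571, -0.2103, 0.0812]
ee_rot: [179.9, -0.1, -2.3]
force: [-3.8, 1.6, 2.8]
width: 0.0092
```

Seated: Fz rose by about 7 N at the expected height. Now easing towards the fence.

Request:
{"op": "move_arm", "data": {
  "increments": [
    {"delta_pos":[0.008,0,0],"rotation":[0,0,0]},
    {"delta_pos":[0.008,0,0],"rotation":[0,0,0]}
  ]
}}

```text
time: 11.1
tool_pos: [0.5613, -0.2104, 0.0815]
ee_rot: [179.8, -0.2, -2.3]
force: [0.4, -0.1, -4.8]
width: 0.0093
```

```bash
python3 - <<'E'
from h import *
from station import manip
s,p=wrist(manip,"w7");print(s["time"],s["tool_pos"],s["ee_rot"],s["force"],s["moment"])
cv2.imwrite("pics/w7c.png",cv2.resize(p["pixels"][100:340,120:380,::-1],(650,600),interpolation=cv2.INTER_CUBIC))
c=manip.camera("scene"); pickle.dump(c,open("s7.pkl","wb"))
cv2.imwrite("pics/s7.png",cv2.resize(c["pixels"][130:270,100:280,::-1],(771,600),interpolation=cv2.INTER_CUBIC))
E
```

```text
11.1 [ 0.56133933 -0.21043521  0.08150357] [ 1.79848107e+02 -1.60259255e-01 -2.31758821e+00] [ 0.39218366 -0.07758772 -4.77587787] [-0.01058252 -0.05334228  0.00129926]
```

View pics/w7c.png

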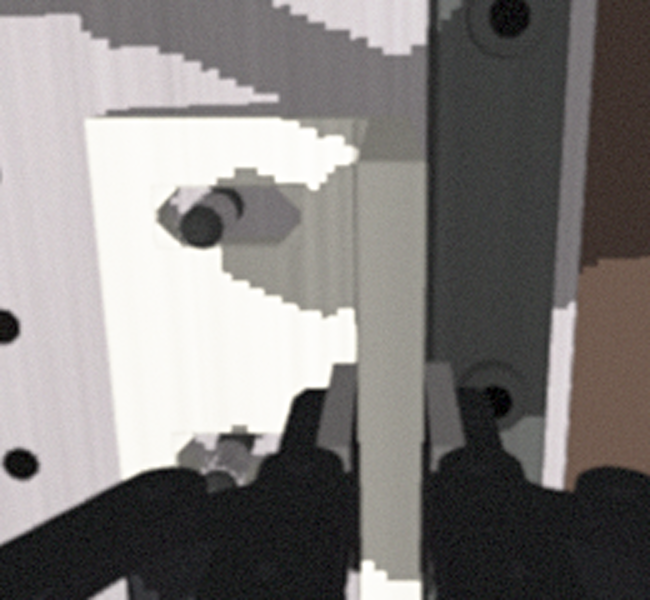

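View pics/s7.png

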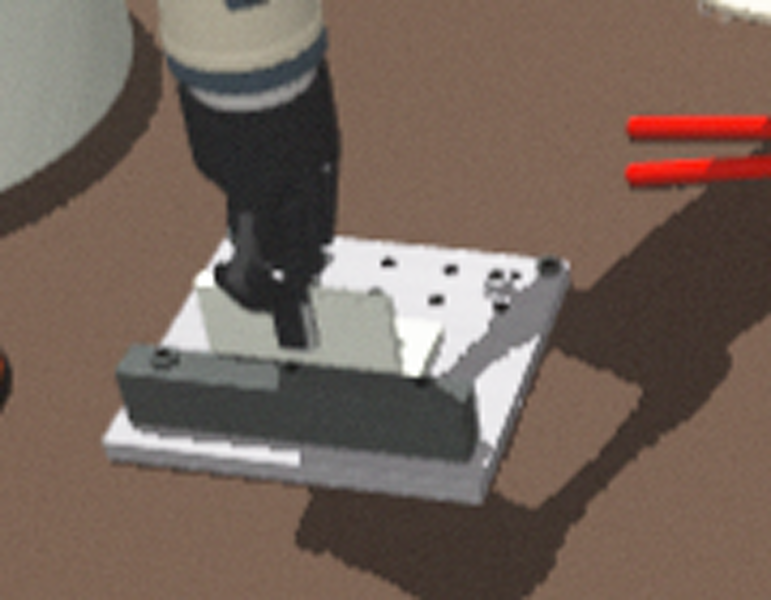

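Both studs stand through their slots (the left one at crop (203,225)). The part is hovering about 0.3 mm up, so I'll add a slight downward push while easing on.

Request:
{"op": "move_arm", "data": {
  "increments": [
    {"delta_pos":[0.004,0,-0.006],"rotation":[0,0,0]},
    {"delta_pos":[0.005,0,-0.004],"rotation":[0,0,0]}
  ]
}}

```text
time: 11.4
tool_pos: [0.5629, -0.2106, 0.0812]
ee_rot: [179.8, -0.1, -2.3]
force: [-4.7, 0.2, 1.4]
width: 0.0094
```

Request:
{"op": "move_arm", "data": {
  "increments": [
    {"delta_pos":[0.006,0,-0.003],"rotation":[0.01,0,0]},
    {"delta_pos":[0.006,0,-0.003],"rotation":[0.01,0,0]}
  ]
}}

```text
time: 11.6
tool_pos: [0.5653, -0.2108, 0.0812]
ee_rot: [179.9, 0.0, -2.3]
force: [-11.5, 1.8, 7.7]
width: 0.0093
```

Request:
{"op": "move_arm", "data": {
  "increments": [
    {"delta_pos":[0.004,0,0],"rotation":[0,0,0]}
  ]
}}

```text
time: 11.7
tool_pos: [0.5653, -0.2108, 0.0812]
ee_rot: [179.9, 0.2, -2.3]
force: [-8.6, 0.9, 0.4]
width: 0.0094
```

Request:
{"op": "move_arm", "data": {
  "increments": [
    {"delta_pos":[0.005,0,0],"rotation":[0,0,0]}
  ]
}}

```text
time: 11.8
tool_pos: [0.5654, -0.2108, 0.0812]
ee_rot: [179.9, 0.4, -2.4]
force: [-8.7, 1.0, 3.5]
width: 0.0098
```

Request:
{"op": "move_arm", "data": {
  "increments": [
    {"delta_pos":[0.006,0,-0.002],"rotation":[0,-0.06,0]},
    {"delta_pos":[0.006,0,-0.002],"rotation":[0,-0.06,0]}
  ]
}}

```text
time: 12.0
tool_pos: [0.5654, -0.2108, 0.0812]
ee_rot: [180.0, 0.2, -2.4]
force: [-11.4, 1.2, 5.7]
width: 0.009
```

```bash
python3 - <<'E'
from h import *
from station import manip
s,p=wrist(manip,"w8");print(s["time"],s["tool_pos"],s["ee_rot"],s["force"],s["moment"])
cv2.imwrite("pics/w8c.png",cv2.resize(p["pixels"][100:340,120:380,::-1],(650,600),interpolation=cv2.INTER_CUBIC))
c=manip.camera("top"); pickle.dump(c,open("t8.pkl","wb"))
cv2.imwrite("pics/t8.png",cv2.resize(c["pixels"][160:300,320:500,::-1],(771,600),interpolation=cv2.INTER_CUBIC))
for i in range(4):
    s=manip.state();print(s["time"],s["force"],s["tool_pos"]); manip.camera("top")
E
```

```text
12.0 [ 0.56540452 -0.2108253   0.08118111] [ 1.79981942e+02  1.50798772e-01 -2.39755718e+00] [-11.38493823   1.18643306   5.74722239] [0.19963332 1.99619031 0.0985905 ]
12.1 [-9.30754609  2.5929038   4.92197052] [ 0.56540007 -0.21082275  0.08114947]
12.15 [-11.34420801   1.25631694   5.4621813 ] [ 0.56542295 -0.21082233  0.08118579]
12.2 [-10.42737745   2.18602002   5.48520389] [ 0.56540657 -0.21084693  0.08119011]
12.25 [-10.20150843   1.14509811   5.36875034] [ 0.56539849 -0.21081668  0.0811326 ]
```

View pics/w8c.png

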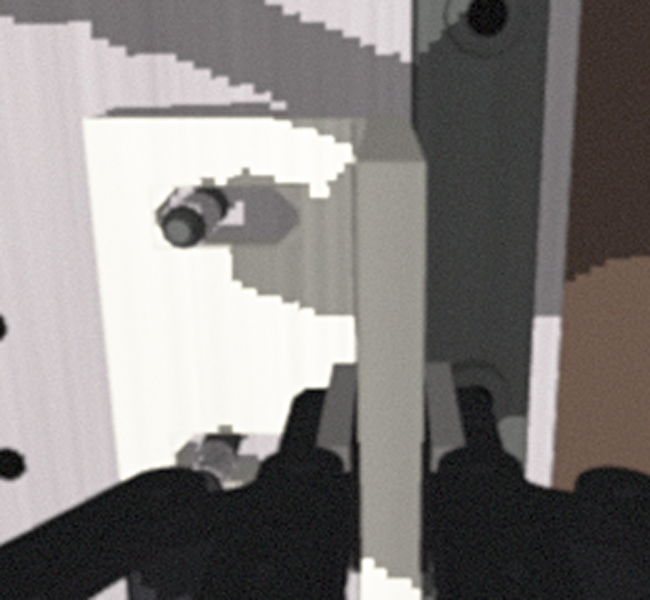

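View pics/t8.png

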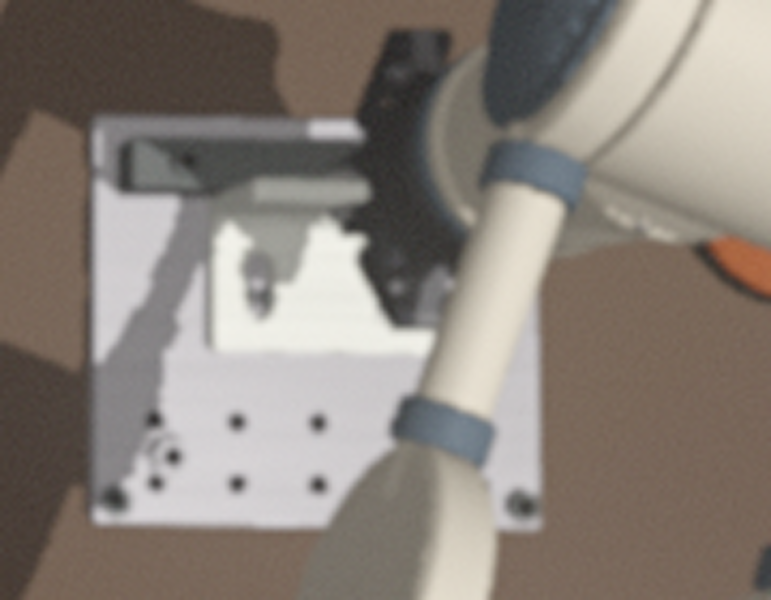

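The heel sits against the fence with no visible gap, and the push is steady at about 10.5 N. Plate friction may be taking part of that, so I'll ease the downward force and push a little more.

Request:
{"op": "move_arm", "data": {
  "increments": [
    {"delta_pos":[0.007,0,0],"rotation":[0,-0.06,0]},
    {"delta_pos":[0.008,0,0],"rotation":[0,-0.06,0]}
  ]
}}

```text
time: 12.5
tool_pos: [0.5654, -0.2108, 0.0812]
ee_rot: [-180.0, 0.0, -2.4]
force: [-11.8, 2.1, 5.8]
width: 0.0087
```

```bash
python3 - <<'E'
from station import manip
for i in range(6):
    s=manip.state();print(s["time"],s["force"].round(1),s["moment"].round(2),s["tool_pos"].round(4),s["ee_rot"].round(2),s["width"].round(4)); manip.camera("top")
E
```

```text
Traceback (most recent call last):
AttributeError: 'float' object has no attribute 'round'
```

Request:
{"op": "move_arm", "data": {
  "increments": [
    {"delta_pos":[0.008,0,0.002],"rotation":[0,-0.02,0]},
    {"delta_pos":[0.009,0,0.002],"rotation":[0,-0.02,0]}
  ]
}}

```text
time: 12.7
tool_pos: [0.5655, -0.2108, 0.0812]
ee_rot: [-179.9, 0.4, -2.5]
force: [-13.1, 0.6, 3.2]
width: 0.0088
```

```bash
python3 - <<'E'
from station import manip
for i in range(6):
    s=manip.state();print(s["time"],s["force"].round(1),s["moment"].round(2),s["tool_pos"].round(4),s["ee_rot"].round(2),s["width"]); manip.camera("top")
E
```

```text
12.7 [-13.1   0.6   3.2] [0.05 2.   0.13] [ 0.5655 -0.2108  0.0812] [-179.93    0.43   -2.46] 0.008766687581026843
12.75 [-13.3   1.5   3.9] [0.03 2.01 0.12] [ 0.5655 -0.2108  0.0812] [-179.93    0.45   -2.46] 0.009114745242803087
12.8 [-11.8   1.4   3.5] [0.08 2.   0.09] [ 0.5655 -0.2108  0.0812] [-179.92    0.44   -2.46] 0.009380259066795342
12.85 [-11.5   1.6   3. ] [0.06 1.96 0.1 ] [ 0.5655 -0.2108  0.0812] [-179.93    0.44   -2.46] 0.009534636837369947
12.9 [-12.    1.6   3.3] [0.07 1.95 0.1 ] [ 0.5655 -0.2108  0.0812] [-179.93    0.43   -2.46] 0.009515375160382969
12.95 [-11.6   2.    2.8] [0.08 2.04 0.12] [ 0.5655 -0.2108  0.0812] [-179.93    0.43   -2.46] 0.00881308299015285
```

Request:
{"op": "move_arm", "data": {
  "increments": [
    {"delta_pos":[0.009,0,0.002],"rotation":[0,-0.06,0]},
    {"delta_pos":[0.009,0,0.002],"rotation":[0,-0.05,0]}
  ]
}}

```text
time: 13.2
tool_pos: [0.5655, -0.2108, 0.0812]
ee_rot: [-179.9, 0.5, -2.5]
force: [-12.8, 1.6, 3.4]
width: 0.0093
```

```bash
python3 - <<'E'
from h import *
from station import manip
for i in range(5):
    s=manip.state();print(s["time"],s["force"].round(1),s["tool_pos"].round(4),s["ee_rot"].round(2),s["width"]); c=manip.camera("scene")
im=c["pixels"]
cv2.imwrite("pics/s9.png",cv2.resize(im[130:270,100:280,::-1],(771,600),interpolation=cv2.INTER_CUBIC))
E
```

```text
13.2 [-12.8   1.6   3.4] [ 0.5655 -0.2108  0.0812] [-179.87    0.49   -2.49] 0.009260122263591804
13.25 [-12.4   1.5   4.1] [ 0.5655 -0.2108  0.0812] [-179.87    0.49   -2.49] 0.008986627626323402
13.3 [-11.7   1.1   2.9] [ 0.5655 -0.2108  0.0812] [-179.87    0.49   -2.49] 0.008945778172111013
13.35 [-12.    2.2   3.2] [ 0.5655 -0.2109  0.0812] [-179.87    0.49   -2.49] 0.009235843389544064
13.4 [-12.7   1.2   3.3] [ 0.5655 -0.2108  0.0812] [-179.87    0.49   -2.49] 0.009125976972961983
```

View pics/s9.png

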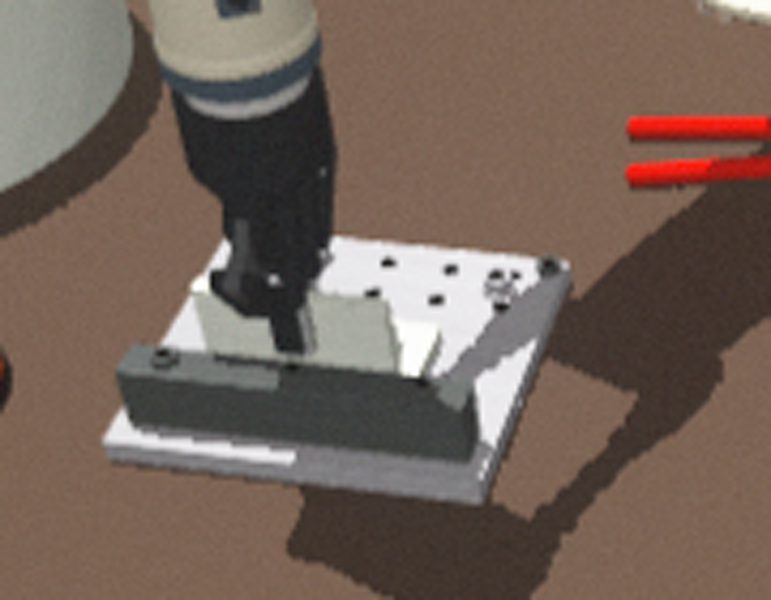

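```bash
python3 - <<'E'
from station import manip
print(manip.sign_off()); s=manip.state(); print(s["time"],s["force"],s["tool_pos"],s["ee_rot"])
E
```

```text
the job is handed in; nothing more can be done
None
the job is handed in; nothing more can be done
```

The slotted angle is over both studs with its foot on the plate and its back against the fence. The arm is still gripping it and pushing, and I handed the job in at about 13.4 s of the 48 s allowed. The hand-in reports no verdict.

**Last readings before hand-in:**
- **Push:** about 12 N towards the fence, steady over 0.2 s. The wrist can't separate fence contact from plate friction. I estimate 8–12 N actually on the fence.
- **Downward load:** about 8 N on the plate.
- **Position:** the tool stayed within 0.1 mm under further push. It stopped within about 1 mm of where the measured fixture pose put the fence.
- **Squareness:** the tool was at –2.5° against my fence estimate of about –2.35°.
- **Tilt:** the tool was pitched about 0.5° towards the fence. My correction did not bring it back to zero, but it is well inside the 2° limit.
- **Pictures:** both studs showed through their slots, and I saw no gap at the fence. I did not measure the heel ends directly.

I did not touch the short angle, the nuts or the coloured look-alikes. I did not re-measure their positions at the end.

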